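# Hang the fireside lanterns and set the evening light

### The job

Slide the lantern dimmer right down to off first and leave it there while you hang every lantern from the table on the timber board, each on a screw of its own: keyhole over the screw head, then pulled down until it is locked. When all of them hang, slide the dimmer up to line up with the brass pointer; leave the plates and other things on the table undisturbed.

Things in the scene. Friction and masses are not known exactly. Their poses are not given: they have to be found in the camera images.
- lantern0: battery lantern, 0.4 kg, steel and glass, standing on the table (may be absent). Origin on the underside; z up; +x points out of its BACK. Heavy base 74 wide (y), x -42 to 33, 14 high; body 60 wide, x -32 to 28, to 82 high. Square wooden grip 24 x 24, at x = -6, y = 0, 82 to 165 high: take it there, closing along y. Steel back plate 60 wide, x 28 to 33, 150 high, with a keyhole above the body
- slot0 (a point): point in the keyhole slot of lantern0, at its x 30.5, y 0, z 133: where the screw's neck lies when it hangs locked. Wide opening of the keyhole: 28 wide, from 90 to 113 above the underside (aim its middle, 104, at the screw); above 113 it narrows to a slot 10 wide that ends at 136. 22 mm are free between plate and grip for the screw head
- lantern1: battery lantern, 0.4 kg, steel and glass, standing on the table (may be absent). Origin on the underside; z up; +x points out of its BACK. Heavy base 74 wide (y), x -42 to 33, 14 high; body 60 wide, x -32 to 28, to 82 high. Square wooden grip 24 x 24, at x = -6, y = 0, 82 to 165 high: take it there, closing along y. Steel back plate 60 wide, x 28 to 33, 150 high, with a keyhole above the body
- slot1 (a point): point in the keyhole slot of lantern1, at its x 30.5, y 0, z 133: where the screw's neck lies when it hangs locked. Wide opening of the keyhole: 28 wide, from 90 to 113 above the underside (aim its middle, 104, at the screw); above 113 it narrows to a slot 10 wide that ends at 136. 22 mm are free between plate and grip for the screw head
- lantern2: battery lantern, 0.4 kg, steel and glass, standing on the table (may be absent). Origin on the underside; z up; +x points out of its BACK. Heavy base 74 wide (y), x -42 to 33, 14 high; body 60 wide, x -32 to 28, to 82 high. Square wooden grip 24 x 24, at x = -6, y = 0, 82 to 165 high: take it there, closing along y. Steel back plate 60 wide, x 28 to 33, 150 high, with a keyhole above the body
- slot2 (a point): point in the keyhole slot of lantern2, at its x 30.5, y 0, z 133: where the screw's neck lies when it hangs locked. Wide opening of the keyhole: 28 wide, from 90 to 113 above the underside (aim its middle, 104, at the screw); above 113 it narrows to a slot 10 wide that ends at 136. 22 mm are free between plate and grip for the screw head
- lantern3: battery lantern, 0.4 kg, steel and glass, standing on the table (may be absent). Origin on the underside; z up; +x points out of its BACK. Heavy base 74 wide (y), x -42 to 33, 14 high; body 60 wide, x -32 to 28, to 82 high. Square wooden grip 24 x 24, at x = -6, y = 0, 82 to 165 high: take it there, closing along y. Steel back plate 60 wide, x 28 to 33, 150 high, with a keyhole above the body
- slot3 (a point): point in the keyhole slot of lantern3, at its x 30.5, y 0, z 133: where the screw's neck lies when it hangs locked. Wide opening of the keyhole: 28 wide, from 90 to 113 above the underside (aim its middle, 104, at the screw); above 113 it narrows to a slot 10 wide that ends at 136. 22 mm are free between plate and grip for the screw head
- board: upright timber board standing on the table, fixed, 380 wide (y), 222 high, 24 thick, with four mushroom-headed steel screws in a row across its front. Origin: on its front face, at the foot, mid width; +x points INTO the board, so the front faces -x, and a hanging lantern has the same yaw as the board. Its two feet stick out behind
- screw0 (a point): screw of the board: point on its axis, 5 in front of the face, in the middle of the neck, 185 above the table. Neck 6 thick and 10 long from face to head; head 18 across, 6 thick, so it ends 16 from the face. Screws stand 88 apart along the board's y. The head passes through the wide opening, the neck fits the slot, the head does not pass the slot
- screw1 (a point): screw of the board: point on its axis, 5 in front of the face, in the middle of the neck, 185 above the table. Neck 6 thick and 10 long from face to head; head 18 across, 6 thick, so it ends 16 from the face. Screws stand 88 apart along the board's y. The head passes through the wide opening, the neck fits the slot, the head does not pass the slot
- screw2 (a point): screw of the board: point on its axis, 5 in front of the face, in the middle of the neck, 185 above the table. Neck 6 thick and 10 long from face to head; head 18 across, 6 thick, so it ends 16 from the face. Screws stand 88 apart along the board's y. The head passes through the wide opening, the neck fits the slot, the head does not pass the slot
- screw3 (a point): screw of the board: point on its axis, 5 in front of the face, in the middle of the neck, 185 above the table. Neck 6 thick and 10 long from face to head; head 18 across, 6 thick, so it ends 16 from the face. Screws stand 88 apart along the board's y. The head passes through the wide opening, the neck fits the slot, the head does not pass the slot
- dimmer (a joint): dimmer slider: travel in m from 0 (off, the thin end of the white wedge graphic) to 0.120 (full); stays where it is left, friction 2.5 N, end stops
- dimmer_top (a point): centre of the top of the slider's aluminium grip, 28 (x) by 20 (y, along the track) by 40 high, its top 62 above the table; y axis along the track, towards full
- dimmer_base: black dimmer box fixed on the table, 50 (x) by 180 (y) by 22 high; origin: centre of its underside; the slider moves along its y, and joint 0 is at y = -60
- pointer: brass pointer, fixed at the edge of the dimmer box beside the track, 10 by 8 by 26 high; origin: centre of its underside; same axes as the dimmer box. The slider is at the pointer when both have the same y along the box
- plate0: dessert plate with tart, 160 across, 40 high, bystander; origin: centre of its underside, z up
- plate1: dessert plate with tart, 160 across, 40 high, bystander; origin: centre of its underside, z up
- matches: cardboard box of long matches, 55 x 85 x 20, bystander; origin: centre of its underside, z up
- coasters: stack of cork coasters, 95 x 95 x 24, bystander; origin: centre of its underside, z up
Mind the look-alikes: they are no part of the job. What is shaped like the dimmer_base but purple is not meant. What is shaped like the lantern2 but pink is not meant.

How it is judged (in metres and radians):
On the way, in this order (a step that is already met when the one before it is completed fails the run):
1. the dimmer is slid down to off (value of joint dimmer below 0.006 m), for 0.2 s.
2. every lantern hangs locked on a screw, the dimmer still off ((distance between slot0 and screw0 below 0.008 m or distance between slot0 and screw1 below 0.008 m or distance between slot0 and screw2 below 0.008 m or distance between slot0 and screw3 below 0.008 m) and (distance between slot1 and screw0 below 0.008 m or distance between slot1 and screw1 below 0.008 m or distance between slot1 and screw2 below 0.008 m or distance between slot1 and screw3 below 0.008 m) and (distance between slot2 and screw0 below 0.008 m or distance between slot2 and screw1 below 0.008 m or distance between slot2 and screw2 below 0.008 m or distance between slot2 and screw3 below 0.008 m) and (distance between slot3 and screw0 below 0.008 m or distance between slot3 and screw1 below 0.008 m or distance between slot3 and screw2 below 0.008 m or distance between slot3 and screw3 below 0.008 m) and value of joint dimmer below 0.006 m and contact force between the fingers and anything else below 0.5 N), for 0.3 s.
3. the dimmer stands at the brass pointer (y of dimmer_top in the frame of pointer between -0.005 and 0.005 m), for 0.2 s.
At the end, for the whole second after the job is handed in: every lantern present hangs on a screw, its slot point within 8 mm of the screw's neck point, not tilted over 0.5 rad and at rest, and the slider is within 5 mm of the pointer along the track (all of step 3 and (distance between slot0 and screw0 below 0.008 m or distance between slot0 and screw1 below 0.008 m or distance between slot0 and screw2 below 0.008 m or distance between slot0 and screw3 below 0.008 m) and (distance between slot1 and screw0 below 0.008 m or distance between slot1 and screw1 below 0.008 m or distance between slot1 and screw2 below 0.008 m or distance between slot1 and screw3 below 0.008 m) and (distance between slot2 and screw0 below 0.008 m or distance between slot2 and screw1 below 0.008 m or distance between slot2 and screw2 below 0.008 m or distance between slot2 and screw3 below 0.008 m) and (distance between slot3 and screw0 below 0.008 m or distance between slot3 and screw1 below 0.008 m or distance between slot3 and screw2 below 0.008 m or distance between slot3 and screw3 below 0.008 m) and angle between each of lantern0, lantern1, lantern2, lantern3's own z axis and vertical below 0.5 rad and linear speed of each of lantern0, lantern1, lantern2, lantern3 below 0.03 m/s); the robot touches nothing.
It fails at once if a bystander (plate, matches, coasters) is pushed more than 6 cm away (distance of any of plate0, plate1, matches, coasters from where it was at the start of the episode above 0.06 m).
Of lantern0, lantern1, lantern2, lantern3 only 3 to 4 are there at a start; the rules pass over those that are not, and their reading is None.
At some moment in a run one of lantern0, lantern1, lantern2, lantern3 may be knocked a few centimetres aside while the robot is not near it.
It also fails if it takes over 210 s, if anything falls off the work surface, if the arm or the gripper's body presses on something with over 40 N, if the wrist force passes 120 N, or if a joint passes its speed limit or range.

### The arm

A 6-joint arm with a two-finger parallel gripper is mounted at the origin on the work surface. World frame = base frame: x ahead of the robot, y to its left, z up, the work surface at z = 0. Lengths are in mm, angles in rad, forces in N, time in s.
With the tool pointing down it reaches from about 350 to 875 mm from the base axis. Payload 4.2 kg.
Tool frame: the origin (TCP) lies at the very end of the fingers, on their centre line; the grasp point (between the pads) lies arm.grip_depth behind it (arm.grip_depth is the distance from the TCP to the grasp point, in mm); z points along the fingers, y is the direction in which the jaws open and shut (so a half turn about z gives the same grasp; the last joint's range is limited). The gripper opens to 85 mm and grips with 20 to 120 N. Pads are 22 mm wide; open, the fingers measure 114 mm over their backs; the gripper's body (76 mm by 85 mm) begins 54 mm behind the grasp point. The pads swing forward as they close: fully open they stand 13 mm farther back than shut.
Start: joints at [1.472, 0.385, 0.008, 0, -1.194, -0.259], TCP at [218.851, 585.409, 231.312] pointing down, gripper open.
Joint ranges: [-3.14, 3.14], [-1.21, 2.06], [-1.07, 1.41], [-3.16, 2.05], [-2.99, -0.16], [-3.1, 3.1]. Speed limits (rad/s): [2.79, 2.79, 3.14, 3.14, 3.14, 3.14].

### API

Orientations are given as a unit quaternion [x, y, z, w].
In Python, from bench import arm, optics, workorder gives the robot as it stands. The module is installed in compiled form; this text tells all that it offers.
- The arm moves only by the tool play_rows, never from a script. Its arguments are lists of equal length, an entry for each row: "travel": the shift along the tool's x, y, z in m, a list of three; "rotation": the turn, a rotation vector about the tool's x, y, z in rad, a list of three; "grip": the opening, from 0 (shut) to 1 (fully open). In form: {"travel": [[x, y, z], ...], "rotation": [[rx, ry, rz], ...], "grip": [grip, ...]}. A call has 1 to 12 rows; each row shifts and turns the commanded pose from where the row before left it, along the tool's axes as they then stand; what a row does not reach is not made up. A row lasts 1/12 s, in which the tool goes at most 41.7 mm and 7.16 degrees, less where a joint would pass 70% of its speed; a pose out of reach is approached as far as the arm can. A call is refused whole if a number of a shift passes 0.0417 or a number of a turn 0.125, either way. A call with a gripper value outside its range is refused whole. The fingers move at their own pace and stop on an object; the grip force is fixed at half the most. Time passes only in rows, so rows that do not move let the fingers close. It gives the time, the measured TCP pose, the force and the opening at its end, in the units of the state.
- arm.read_state(): the state, without advancing time (a new reading comes with each control period).
- optics.get_image(name): name is "scene" or "top" or "wrist"; returns a dict with "image" (420x560x3 uint8, blue, green, red), "depth" (420x560 float32, mm along the optical axis (not along the pixel's ray), 0 where there is no reading), "camera_matrix" (3x3 intrinsics, pixels), "R" (3x3) and "t" (3): a world point X has camera coordinates R X + t; the wrist camera has in their place "hand_eye" (4x4, takes a point from camera to tool coordinates, whose origin is the TCP and whose axes are the flange's). Camera axes: x right, y down, z forward; pixel columns grow to the right and rows downward; lengths in mm; the calibration is good to about 2 mm. A picture is of the moment at which its call begins: read the wrist's pose just before it.
- workorder.job_done(): hands the job in, once; it reports no verdict.
The state is a dict: "clock": time; "joints": joint angles; "joint_vel": joint speeds; "joint_efforts": joint torques, N m; "position": TCP position; "ee_rot": TCP orientation; "contact_force": force on the tool from outside, world axes, zero at the start; "wrist_torque": the same for the moment, N m; "gripper_width": finger opening in mm.
Only numpy, scipy, OpenCV 4.12 (cv2) and the standard library are available. Lean on these libraries where they do the work, as an engineer would, in place of code of your own. Each camera call takes 0.05 s, during which the arm holds its last target. There are 200 camera calls.

## Working session

There is one attempt and no reset: what is moved stays moved. The work goes in short steps, Python scripts to look and compute and a tool call to move; the robot and the scene stay as the last step left them, time stands still between calls to the robot, and variables do not carry over. Pictures are saved under pics/ and viewed, about 12 in all and at most 16, crops included, and the job is handed in when it is done.

Besides the shell and the picture viewer there is one more tool, called after "Call:" by a JSON object that holds its "api" and its "payload". play_rows: Moves the arm, as the interface text tells. Its arguments: {"type":"object","properties":{"travel":{"type":"array","items":{"type":"array","items":{"type":"number"}}},"rotation":{"type":"array","items":{"type":"array","items":{"type":"number"}}},"grip":{"type":"array","items":{"type":"number"}}},"required":["travel","rotation","grip"]}

```bash
mkdir -p pics; cat > h.py <<'E'
import numpy as np, cv2
from bench import arm, optics, workorder
from scipy.spatial.transform import Rotation as Ro
def cloud(d):
    K=np.array(d["camera_matrix"]);z=d["depth"].astype(float)
    v,u=np.mgrid[:420,:560]
    P=np.stack([(u-K[0,2])/K[0,0]*z,(v-K[1,2])/K[1,1]*z,z],-1)
    if "hand_eye" in d:
        s=arm.read_state();H=np.array(d["hand_eye"]);P=P@H[:3,:3].T+H[:3,3]
        W=P@Ro.from_quat(s["ee_rot"]).as_matrix().T+np.array(s["position"])
    else: W=(P-np.array(d["t"]))@np.array(d["R"])
    W[z<=0]=np.nan
    return W
def get(name,save=None):
    d=optics.get_image(name)
    if save: cv2.imwrite("pics/"+save,d["image"])
    return d,cloud(d)
E
python3 - <<'E'
from h import *
print(arm.read_state(), arm.grip_depth)
for n in("scene","top"):
    d,W=get(n,n+"0.png"); np.savez(n+"0.npz",W=W,im=d["image"]); print(n,np.round(d["t"]),np.round(d["R"],2).tolist(),np.round(d["camera_matrix"]).tolist(), -np.array(d["R"]).T@np.array(d["t"]))
E
```

```text
{'clock': 0.0, 'joints': array([ 1.47160125e+00,  3.85562391e-01,  6.62907342e-03, -5.19676791e-04,
       -1.19404497e+00, -2.58595542e-01]), 'joint_vel': array([-1.61824717e-03,  1.08210540e-04, -7.78778346e-04, -1.61692706e-03,
       -7.72988334e-05,  5.60042659e-04]), 'joint_efforts': array([ 6.51001628e-04, -3.92293239e+01,  1.88396037e+01,  4.18616027e+00,
       -4.64558165e-03,  1.78390712e-05]), 'position': array([218.65173617, 584.86635328, 230.21629458]), 'ee_rot': array([ 9.84023189e-01, -1.78036838e-01, -1.53883982e-04,  1.10674681e-03]), 'contact_force': array([-0.9390775 ,  0.77913749,  0.11741122]), 'wrist_torque': array([-0.03972328,  0.02225389,  0.01027366]), 'gripper_width': 85.3011873220497} 18.700000000000003
scene [ 144. -257. 1622.] [[-0.04, 1.0, 0.01], [0.71, 0.03, -0.71], [-0.71, -0.02, -0.71]] [[387.0, 0.0, 276.0], [0.0, 387.0, 209.0], [0.0, 0.0, 1.0]] [1333.51715765 -108.83101767  963.67890324]
top [-111.  525. 1290.] [[-0.01, -1.0, 0.01], [-0.98, 0.01, -0.18], [0.18, -0.01, -0.98]] [[434.0, 0.0, 281.0], [0.0, 434.0, 207.0], [0.0, 0.0, 1.0]] [ 280.92835319 -101.26160455 1364.84416483]
```

View pics/scene0.png

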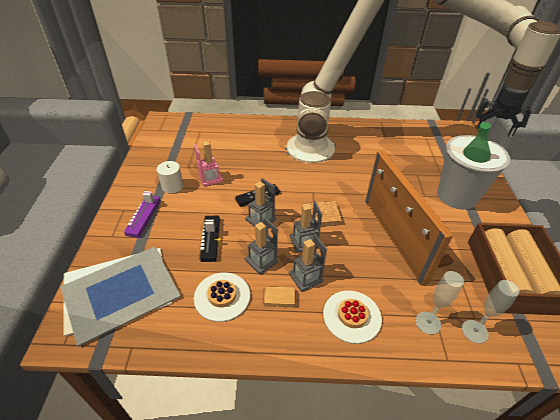

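View pics/top0.png

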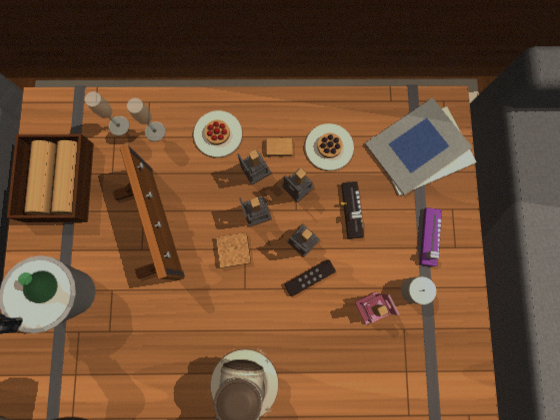

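```bash
cat > meas.py <<'E'
from h import *
def lanterns(W,names=''):
    # grips via top-plane height, plates via 140..154
    z=W[...,2]; out=[]
    m=((z>158)&(z<172)).astype(np.uint8)
    n,l,s,c=cv2.connectedComponentsWithStats(m)
    for i in range(1,n):
        if s[i,4]<12: continue
        P=W[l==i]; g=np.median(P,0)
        if not(300<g[0]<850 and -450<g[1]<250): continue
        q=(z>100)&(z<153)&(np.hypot(W[...,0]-g[0],W[...,1]-g[1])<60)
        Q=W[q]; 
        q2=(z>138)&(z<154)&(np.hypot(W[...,0]-g[0],W[...,1]-g[1])<55)
        Q2=W[q2]
        out.append((np.round(g,1),s[i,4],np.round(c[i]),len(Q2),np.round(np.median(Q2,0),1) if len(Q2) else None))
    return out
if __name__=="__main__":
    for n in("top","scene"):
        f=np.load(n+"0.npz");W=f["W"]
        print(n)
        for o in lanterns(W): print(*o)
        z=W[...,2]
        m=((z>214)&(z<230)&(W[...,0]>350)).astype(np.uint8);k,l,s,c=cv2.connectedComponentsWithStats(m)
        for i in range(1,k):
            if s[i,4]>80:
                P=W[l==i];r=cv2.minAreaRect(P[:,:2].astype(np.float32));print("top220",s[i,4],c[i].round(),r,P[:,2].mean())
        # dimmer region
        q=(z>15)&(z<80)&(W[...,0]>400)&(W[...,0]<620)&(W[...,1]>-380)&(W[...,1]<-260)
        P=W[q];
        for lo,hi in((17,27),(50,70)):
            S=P[(P[:,2]>lo)&(P[:,2]<hi)]; print(lo,len(S),S.mean(0),cv2.minAreaRect(S[:,:2].astype(np.float32)))
    im=np.load("top0.npz")["im"]
    a=cv2.resize(im[130:270,230:375],None,fx=5,fy=5,interpolation=2)[:600];cv2.imwrite("pics/topcrop.png",cv2.resize(im[135:260,232:372],None,fx=4.8,fy=4.8,interpolation=2))
E
python3 meas.py
```

```text
top
[657.4 -36.5 164.1] 69 [254. 154.] 56 [645.5  -9.9 148.6]
[ 601.2 -169.6  163.6] 70 [301. 173.] 66 [ 582.6 -151.   148.5]
[518.1 -39.8 164.1] 71 [255. 202.] 48 [507.   -5.3 149.6]
[411.8 219.1 166.2] 31 [161. 240.] 41 [409.1 218.2 145.5]
[ 428.4 -184.5  164.6] 73 [307. 233.] 51 [ 405.3 -162.7  149. ]
[350.  199.1 164.8] 12 [168. 262.] 44 [349.6 199.6 146.6]
[320.1 188.4 164.2] 12 [171. 274.] 33 [338.6 196.3 146.6]
top220 1156 [141. 204.] ((508.5146484375, 264.5028076171875), (340.18865966796875, 26.25448226928711), 18.493383407592773) 221.10798884250414
17 769 [ 522.24926013 -338.46204153   21.89541201] ((522.0064086914062, -335.1181640625), (179.95155334472656, 58.23780059814453), 4.365283489227295)
50 66 [ 497.92202495 -340.5523023    61.20534554] ((498.7762756347656, -340.957275390625), (20.184316635131836, 28.488006591796875), 5.731276035308838)
scene
[329.3 192.8 165.3] 14 [376. 168.] 51 [352.  202.1 145.2]
[395.  215.8 164.5] 44 [386. 180.] 88 [393.6 216.2 145.2]
[ 432.1 -180.8  164.4] 51 [260. 185.] 95 [ 418.6 -170.1  147. ]
[480.  245.3 165. ] 54 [400. 200.] 97 [485.9 246.3 145.6]
[524.  -36.1 163.9] 55 [307. 207.] 92 [527.5  -9.7 146.9]
[ 606.5 -168.2  164.5] 68 [260. 226.] 110 [ 595.8 -152.3  147.3]
[663.4 -33.5 164.4] 74 [309. 243.] 113 [659.3  -9.4 148.2]
top220 841 [419. 199.] ((510.782470703125, 266.58099365234375), (338.0802917480469, 28.99403953552246), 18.7979736328125) 221.10841527971957
17 573 [ 541.97402947 -333.65322445   22.27220792] ((525.1390991210938, -331.45904541015625), (182.8177032470703, 60.72507858276367), 4.216738224029541)
50 65 [ 503.39607807 -338.03216819   59.94704467] ((502.0241394042969, -337.75244140625), (23.692899703979492, 30.60283851623535), 23.53130531311035)
```

View pics/topcrop.png

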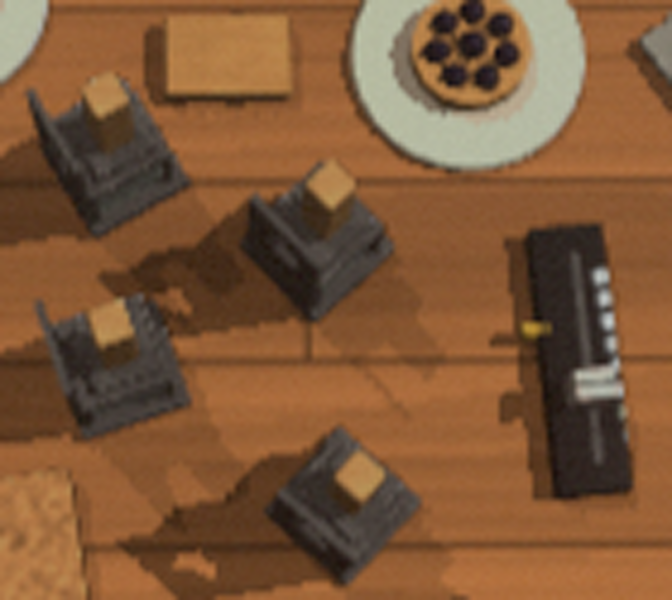

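```bash
cat >> h.py <<'E'
def plan(target,yaw_deg=None):
    "print the tool-z turn, then the shift in tool axes after that turn"
    s=arm.read_state();R=Ro.from_quat(s["ee_rot"]).as_matrix();p=np.array(s["position"])
    yaw=np.degrees(np.arctan2(R[1,0],R[0,0]))
    if yaw_deg is None: yaw_deg=yaw
    d=np.radians((yaw_deg-yaw+180)%360-180)
    x=np.radians(yaw_deg);T=np.array([[np.cos(x),np.sin(x),0],[np.sin(x),-np.cos(x),0],[0,0,-1]]).T
    T=np.array([[np.cos(x),np.sin(x),0],[np.sin(x),-np.cos(x),0],[0,0,-1]])
    print("pos",p.round(1),"yaw",yaw.round(2),"tilt",np.degrees(np.arccos(-R[2,2])).round(2),"turn_rz",-d.round(4),"shift",(T@(np.array(target)-p)).round(1),"F",np.round(s["contact_force"],1),"w",round(s["gripper_width"],1),"t",round(s["clock"],2))
E
python3 - <<'E'
from h import *
d,W=get("wrist"); print(np.round(d["hand_eye"],2).tolist(),np.round(d["camera_matrix"]).tolist())
plan([512,270,380],-71.5)
E
```

```text
[[0.0, -0.95, -0.31, 81.42], [1.0, 0.0, -0.0, 0.44], [0.0, -0.31, 0.95, -142.64], [0.0, 0.0, 0.0, 1.0]] [[363.0, 0.0, 278.0], [0.0, 363.0, 212.0], [0.0, 0.0, 1.0]]
pos [218.7 585.  230.5] yaw -20.51 tilt 0.1 turn_rz 0.89 shift [ 391.8 -178.2 -149.5] F [0.4 0.5 0.2] w 85.4 t 0.15
```

Call:
{"api": "play_rows", "payload": {"travel": [[0,0,-0.015],[0,0,-0.015],[0,0,-0.015],[0,0,-0.015],[0,0,-0.015],[0,0,-0.015],[0,0,-0.015],[0,0,-0.015],[0,0,-0.015],[0,0,-0.015]], "rotation": [[0,0,0.089],[0,0,0.089],[0,0,0.089],[0,0,0.089],[0,0,0.089],[0,0,0.089],[0,0,0.089],[0,0,0.089],[0,0,0.089],[0,0,0.089]], "grip": [1,1,1,1,1,1,1,1,1,1]}}

```text
clock: 0.98
position: [218.7, 585.2, 381.6]
ee_rot: [0.81, -0.586, 0.0, 0.0]
contact_force: [-0.1, 0.8, -0.1]
gripper_width: 85.6
```

Call:
{"api": "play_rows", "payload": {"travel": [[0.0373,-0.0144,0],[0.0373,-0.0144,0],[0.0373,-0.0144,0],[0.0373,-0.0144,0],[0.0373,-0.0144,0],[0.0373,-0.0144,0],[0.0373,-0.0144,0],[0.0373,-0.0144,0],[0.0373,-0.0144,0],[0.0373,-0.0144,0],[0.0373,-0.0144,0],[0.0373,-0.0144,0]], "rotation": [[0,0,0],[0,0,0],[0,0,0],[0,0,0],[0,0,0],[0,0,0],[0,0,0],[0,0,0],[0,0,0],[0,0,0],[0,0,0],[0,0,0]], "grip": [1,1,1,1,1,1,1,1,1,1,1,1]}}

```text
clock: 1.98
position: [525.5, 214.0, 381.2]
ee_rot: [0.812, -0.584, -0.0, 0.0]
contact_force: [0.3, 0.2, -0.6]
gripper_width: 85.1
```

Call:
{"api": "play_rows", "payload": {"travel": [[0,0,0],[0,0,0],[0,0,0]], "rotation": [[0,0,0],[0,0,0],[0,0,0]], "grip": [1,1,1]}}

```text
clock: 2.23
position: [524.7, 215.7, 380.9]
ee_rot: [0.811, -0.584, -0.0, 0.0]
contact_force: [0.4, 0.1, -0.3]
gripper_width: 85.5
```

```bash
python3 - <<'E'
from h import *
plan([500,-340,200],-85.7)
d,W=get("wrist","w1.png");np.savez("w1.npz",W=W,im=d["image"])
z=W[...,2]
m=((z>214)&(z<228)).astype(np.uint8);k,l,s,c=cv2.connectedComponentsWithStats(m)
for i in range(1,k):
    if s[i,4]>300: P=W[l==i];r=cv2.minAreaRect(P[:,:2].astype(np.float32));print("top",s[i,4],c[i].round(),r,P[:,2].mean())
E
```

```text
pos [524.7 215.7 380.9] yaw -71.53 tilt 0.05 turn_rz 0.2473 shift [552.3  66.3 180.9] F [ 0.4  0.1 -0.3] w 85.5 t 2.23
top 11058 [301. 245.] ((488.30023193359375, 258.2630920410156), (378.9423522949219, 25.773616790771484), 18.8794002532959) 221.65915148802654
```

View pics/w1.png

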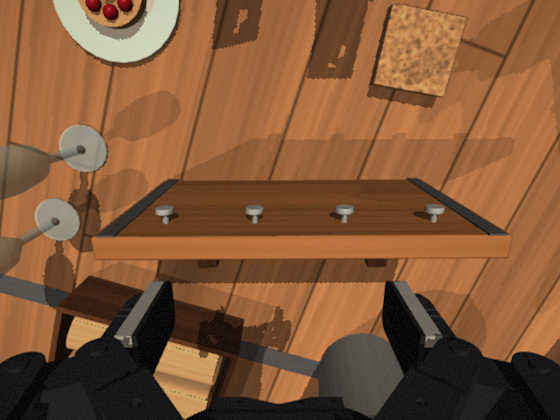

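The wrist view shows the whole board (top edge rows 235–260, cols 97–510) and four screws at about (165,213), (255,213), (344,213), (434,213). Next I measure the screws from depth.

```bash
python3 - <<'E'
from h import *
W=np.load("w1.npz")["W"]; a=np.radians(108.88)
x=np.array([np.cos(a),np.sin(a)]);y=np.array([-np.sin(a),np.cos(a)])
c=np.array([488.3,258.26])-12*x
L=(W[...,:2]-c)@np.stack([x,y],1); z=W[...,2]
m=((z>170)&(z<200)&(L[...,0]>-25)&(L[...,0]<-7)&(abs(L[...,1])<170)).astype(np.uint8)
k,l,s,cc=cv2.connectedComponentsWithStats(m)
for i in range(1,k):
    if s[i,4]>10: Q=L[l==i];print(cc[i].round(),s[i,4],"depth",np.percentile(Q[:,0],[2,50,98]).round(1),"y mid",((Q[:,1].min()+Q[:,1].max())/2).round(1),np.median(Q[:,1]).round(1),"w",np.ptp(Q[:,1]).round(1),"z",z[l==i].max().round(1))
print("front c",c)
f=(z>60)&(z<150)&(abs(L[...,1])<180)&(abs(L[...,0])<20);print("face x'",np.median(L[f],0))
for sy in(132,44,-44,-132): print(sy,(c-5*x+sy*y).round(1),"grip at hang",(c-41.5*x+sy*y).round(1))
E
```

```text
[435. 208.] 175 depth [-15.1 -13.6  -9. ] y mid 131.3 129.8 w 16.4 z 194.9
[165. 210.] 164 depth [-15.  -13.6  -9.4] y mid -131.5 -130.6 w 16.5 z 195.5
[254. 209.] 166 depth [-15.  -13.7  -9.2] y mid -43.9 -43.9 w 16.6 z 195.7
[345. 209.] 166 depth [-15.2 -13.7  -9.2] y mid 43.6 43.1 w 16.7 z 194.9
front c [492.18304583 246.90561956]
face x' [1.27048161 0.70113538]
132 [368.9 199.5] grip at hang [380.7 164.9]
44 [452.2 227.9] grip at hang [464.  193.4]
-44 [535.4 256.4] grip at hang [547.2 221.9]
-132 [618.7 284.9] grip at hang [630.5 250.4]
```

Call:
{"api": "play_rows", "payload": {"travel": [[0.0395,0.0047,0],[0.0395,0.0047,0],[0.0395,0.0047,0],[0.0395,0.0047,0],[0.0395,0.0047,0],[0.0395,0.0047,0],[0.0395,0.0047,0],[0.0395,0.0047,0],[0.0395,0.0047,0],[0.0395,0.0047,0],[0.0395,0.0047,0]], "rotation": [[0,0,0],[0,0,0],[0,0,0],[0,0,0],[0,0,0],[0,0,0],[0,0,0],[0,0,0],[0,0,0],[0,0,0],[0,0,0]], "grip": [1,1,1,1,1,1,1,1,1,1,1]}}

```text
clock: 3.2
position: [614.1, -212.5, 381.7]
ee_rot: [0.813, -0.583, 0.0, -0.0]
contact_force: [1.4, 1.0, -0.1]
gripper_width: 85.3
```

Call:
{"api": "play_rows", "payload": {"travel": [[0.01,0.0047,0.006],[0.01,0,0.006],[0.01,0,0.006],[0.01,0,0.006],[0,0,0.006],[0,0,0]], "rotation": [[0,0,0.05],[0,0,0.05],[0,0,0.05],[0,0,0.05],[0,0,0.048],[0,0,0]], "grip": [1,1,1,1,1,1]}}

```text
clock: 3.7
position: [619.1, -251.2, 349.5]
ee_rot: [0.733, -0.68, -0.002, 0.001]
contact_force: [-0.4, -0.1, -0.8]
gripper_width: 85.9
```

```bash
python3 - <<'E'
from h import *
plan([500,-340,200],-85.7)
d,W=get("wrist","w2.png");np.savez("w2.npz",W=W,im=d["image"])
z=W[...,2]
for lo,hi in((17,27),(54,70)):
    q=(z>lo)&(z<hi)&(W[...,0]>400)&(W[...,0]<640)&(W[...,1]>-400)&(W[...,1]<-250)
    k,l,s,c=cv2.connectedComponentsWithStats(q.astype(np.uint8))
    for i in range(1,k):
        if s[i,4]>80: P=W[l==i];print(lo,s[i,4],c[i].round(),cv2.minAreaRect(P[:,:2].astype(np.float32)),P[:,2].mean())
E
```

```text
pos [ 619.1 -251.2  349.5] yaw -85.64 tilt 0.18 turn_rz 0.001 shift [ 79.6 125.5 149.5] F [-0.4 -0.1 -0.8] w 85.9 t 3.7
17 5543 [358.  92.] ((522.4483032226562, -333.9114074707031), (179.54714965820312, 59.97479248046875), 4.542306423187256) 22.856547425872932
54 491 [390.  92.] ((498.8994445800781, -341.55328369140625), (20.576744079589844, 27.942232131958008), 4.4741291999816895) 62.547654867434666
```

View pics/w2.png

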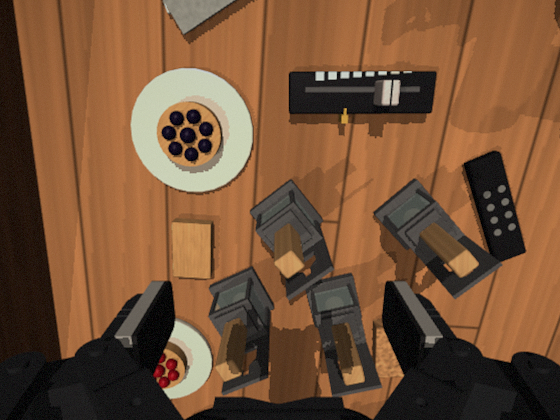

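The dimmer is at (363,92), slider at (388,92), brass pointer at (344,116); the wedge is thick at left (+x), so off is to the right. Four grey lanterns are visible between the fingers.

```bash
python3 - <<'E'
from h import *
f=np.load("w2.npz");W=f["W"];im=f["im"];z=W[...,2]
u=np.array([np.cos(np.radians(4.5)),np.sin(np.radians(4.5))])
hsv=cv2.cvtColor(im,cv2.COLOR_BGR2HSV)
m=(hsv[...,0]>18)&(hsv[...,0]<32)&(hsv[...,1]>130)&(hsv[...,2]>110);m[:100]=0;m[130:]=0;m[:,:330]=0;m[:,360:]=0
P=W[m];print(m.sum(),np.median(P,0)); T=P[P[:,2]>22];print(len(T),T.mean(0),"pointer s",((T[:,:2]@u).min()+(T[:,:2]@u).max())/2,np.median(P[:,:2]@u))
print("slider s",np.array([498.9,-341.55])@u,"box s",np.array([522.45,-333.9])@u)
for o in cv2.connectedComponentsWithStats(((z>157)&(z<172)).astype(np.uint8))[2]: 
    if 30<o[4]<5000: print(o)
plan([498.9,-341.5,45],-85.5)
E
```

```text
71 [ 541.75073552 -308.65288433   26.94521642]
69 [ 541.45841841 -309.33002305   26.63243886] pointer s 515.297746601963 515.7165359009148
slider s 470.5643536536121 box s 494.6419689453453
[274 247  31  31 581]
[446 246  33  31 614]
[215 355  28  26 493]
[341 360  25  25 462]
pos [ 619.3 -251.3  350.5] yaw -85.53 tilt 0.1 turn_rz -0.0005 shift [ 80.5 127.1 305.5] F [0.1 0.2 1. ] w 85.5 t 3.75
```

Call:
{"api": "play_rows", "payload": {"travel": [[0.008,0.0127,0.025],[0.008,0.0127,0.025],[0.008,0.0127,0.025],[0.008,0.0127,0.025],[0.008,0.0127,0.025],[0.008,0.0127,0.025],[0.008,0.0127,0.025],[0.008,0.0127,0.025],[0.008,0.0127,0.025],[0.008,0.0127,0.025],[0,0,0],[0,0,0]], "rotation": [[0,0,0],[0,0,0],[0,0,0],[0,0,0],[0,0,0],[0,0,0],[0,0,0],[0,0,0],[0,0,0],[0,0,0],[0,0,0],[0,0,0]], "grip": [1,1,1,1,1,1,1,1,1,1,1,1]}}

```text
clock: 4.75
position: [498.3, -341.6, 101.0]
ee_rot: [0.734, -0.679, -0.001, 0.001]
contact_force: [1.1, -0.4, 1.3]
gripper_width: 85.7
```

```bash
python3 -c "
from h import *
plan([498.9,-341.5,32],-85.5)"
```

```text
pos [ 498.3 -341.6  101. ] yaw -85.6 tilt 0.1 turn_rz -0.0017 shift [-0.  -0.6 69. ] F [ 1.1 -0.4  1.3] w 85.7 t 4.75
```

Call:
{"api": "play_rows", "payload": {"travel": [[0,0,0.023],[0,0,0.023],[0,0,0.023],[0,0,0],[0,0,0],[0,0,0],[0,0,0],[0,0,0],[0,0,0],[0,0,0]], "rotation": [[0,0,0],[0,0,0],[0,0,0],[0,0,0],[0,0,0],[0,0,0],[0,0,0],[0,0,0],[0,0,0],[0,0,0]], "grip": [1,1,1,0,0,0,0,0,0,0]}}

```text
clock: 5.58
position: [499.3, -342.4, 34.3]
ee_rot: [0.733, -0.68, 0.001, -0.0]
contact_force: [0.4, 1.6, 7.1]
gripper_width: 19.2
```

Call:
{"api": "play_rows", "payload": {"travel": [[0,0.006,0],[0,0.006,0],[0,0.006,0],[0,0.006,0],[0,0.006,0],[0,0.005,0],[0,0,0],[0,0,0]], "rotation": [[0,0,0],[0,0,0],[0,0,0],[0,0,0],[0,0,0],[0,0,0],[0,0,0],[0,0,0]], "grip": [0,0,0,0,0,0,0,0]}}

```text
clock: 6.25
position: [464.4, -345.2, 34.2]
ee_rot: [0.733, -0.68, 0.002, -0.0]
contact_force: [1.1, 1.6, 5.7]
gripper_width: 19.3
```

Call:
{"api": "play_rows", "payload": {"travel": [[0,0.001,0],[0,0.001,0],[0,0.001,0],[0,0.001,0],[0,0,0],[0,0,0]], "rotation": [[0,0,0],[0,0,0],[0,0,0],[0,0,0],[0,0,0],[0,0,0]], "grip": [0,0,0,0,0,0]}}

```text
clock: 6.75
position: [462.0, -345.4, 34.2]
ee_rot: [0.733, -0.68, 0.003, -0.001]
contact_force: [2.8, 2.9, 5.8]
gripper_width: 19.4
```

Call:
{"api": "play_rows", "payload": {"travel": [[0,0,0],[0,0,0],[0,0,0],[0,0,0],[0,0,0],[0,0,-0.03],[0,0,-0.03],[0,0,-0.04],[0,0,-0.04],[0,0,-0.04],[0,0,-0.04],[0,0,-0.04]], "rotation": [[0,0,0],[0,0,0],[0,0,0],[0,0,0],[0,0,0],[0,0,0],[0,0,0],[0,0,0],[0,0,0],[0,0,0],[0,0,0],[0,0,0]], "grip": [1,1,1,1,1,1,1,1,1,1,1,1]}}

```text
clock: 7.75
position: [458.7, -344.9, 294.3]
ee_rot: [0.733, -0.68, -0.0, 0.0]
contact_force: [0.8, 0.5, 0.2]
gripper_width: 85.1
```

Call:
{"api": "play_rows", "payload": {"travel": [[-0.0296,-0.0163,-0.012],[-0.0296,-0.0163,-0.012],[-0.0296,-0.0163,-0.012],[-0.0296,-0.0163,-0.012],[-0.0296,-0.0163,-0.012],[-0.0296,-0.0163,-0.012],[-0.0296,-0.0163,-0.012],[0,0,0],[0,0,0]], "rotation": [[0,0,0],[0,0,0],[0,0,0],[0,0,0],[0,0,0],[0,0,0],[0,0,0],[0,0,0],[0,0,0]], "grip": [1,1,1,1,1,1,1,1,1]}}

```text
clock: 8.5
position: [558.3, -128.4, 376.4]
ee_rot: [0.734, -0.679, 0.0, -0.0]
contact_force: [-0.4, 0.0, -0.3]
gripper_width: 85.3
```

```bash
cat > look.py <<'E'
import sys
from h import *
def look(tag):
    d,W=get("wrist",tag+".png");z=W[...,2];out=[]
    print("clock",arm.read_state()["clock"])
    # slider
    q=(z>54)&(z<70)&(W[...,0]>400)&(W[...,0]<640)&(W[...,1]>-400)&(W[...,1]<-280)
    if q.sum()>80: c=np.array(cv2.minAreaRect(W[q][:,:2].astype(np.float32))[0]);print("slider",c,"joint~",c@[.9969,.0785]-434.6)
    k,l,s,c=cv2.connectedComponentsWithStats(((z>156)&(z<172)).astype(np.uint8))
    for i in range(1,k):
        if s[i,4]<100: continue
        P=W[l==i];g=cv2.minAreaRect(P[:,:2].astype(np.float32))
        if not 15<min(g[1])<35: continue
        g0=np.array(g[0]);r=np.hypot(*(np.moveaxis(W[...,:2]-g0,-1,0)))
        # grip sides are square: heading of plate from points 140..153 high, not wood coloured
        q=(z>100)&(z<153)&(r>27)&(r<60);Q=W[q][:,:2]
        if len(Q)<20: print(g,"no plate");continue
        a=cv2.minAreaRect(Q.astype(np.float32)); v=Q.mean(0)-g0
        h=np.degrees(np.arctan2(v[1],v[0]))
        cand=g[2]+90*np.arange(-3,4);yaw=cand[np.argmin(abs((cand-h+180)%360-180))]
        cl=a[2]+90*np.arange(-3,4);yawp=cl[np.argmin(abs((cl-h+180)%360-180))]
        print("px",c[i].round(),"grip",g0.round(1),np.round(g[1],1),"z",P[:,2].mean().round(1),"yaw grip",round(yaw,1),"plate",round(yawp,1),np.round(a[1],1),"dir",h.round(1))
if __name__=="__main__": look(sys.argv[1])
E
python3 look.py w3
```

```text
clock 8.55
px [237. 132.] grip [ 600.8 -170.4] [24.5 23.8] z 163.8 yaw grip -227.6 plate -227.3 [60.2  5.3] dir 134.8
px [418. 131.] grip [ 426.6 -184.3] [24.2 24.4] z 163.8 yaw grip -221.9 plate -222.3 [60.2  6.2] dir 137.6
px [180. 254.] grip [657.  -35.8] [24.  24.1] z 163.3 yaw grip -239.9 plate -240.0 [61.   6.3] dir 122.8
px [309. 260.] grip [517.7 -39.8] [23.8 24.3] z 163.7 yaw grip 109.2 plate 108.5 [59.8  7.2] dir 109.5
```

View pics/w3.png

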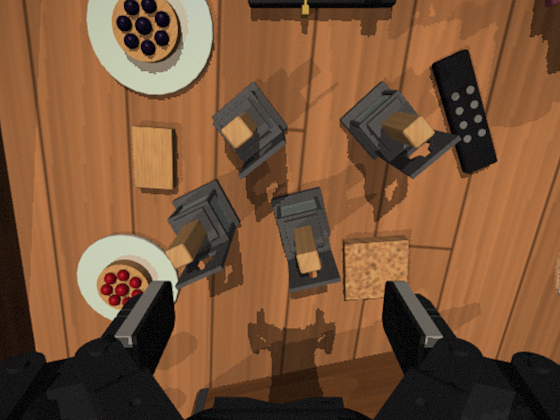

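```bash
python3 -c "
from h import *
plan([517.7,-39.8,121],-70.9)"
```

```text
pos [ 557.7 -129.4  375.9] yaw -85.64 tilt 0.06 turn_rz -0.2572 shift [-97.7   8.4 254.9] F [-0.5 -0.1 -1.5] w 85.7 t 8.55
```

Call:
{"api": "play_rows", "payload": {"travel": [[0,0,0],[0,0,0],[0,0,0],[-0.0195,0.0017,0.027],[-0.0195,0.0017,0.027],[-0.0195,0.0017,0.027],[-0.0195,0.0017,0.027],[-0.0197,0.0016,0.027],[0,0,0.02],[0,0,0],[0,0,0]], "rotation": [[0,0,-0.086],[0,0,-0.086],[0,0,-0.085],[0,0,0],[0,0,0],[0,0,0],[0,0,0],[0,0,0],[0,0,0],[0,0,0],[0,0,0]], "grip": [1,1,1,1,1,1,1,1,1,1,1]}}

```text
clock: 9.47
position: [517.2, -41.4, 220.7]
ee_rot: [0.814, -0.581, -0.001, 0.001]
contact_force: [0.6, -0.1, 0.7]
gripper_width: 85.4
```

```bash
python3 -c "
from h import *
plan([517.7,-39.8,121],-70.9)"
```

```text
pos [517.2 -41.4 220.7] yaw -71.03 tilt 0.16 turn_rz -0.0023 shift [-1.4 -1.  99.7] F [ 0.6 -0.1  0.7] w 85.4 t 9.47
```

Call:
{"api": "play_rows", "payload": {"travel": [[-0.001,-0.001,0.033],[0,0,0.033],[0,0,0.033],[0,0,0],[0,0,0],[0,0,0],[0,0,0],[0,0,0],[0,0,0],[0,0,0]], "rotation": [[0,0,0],[0,0,0],[0,0,0],[0,0,0],[0,0,0],[0,0,0],[0,0,0],[0,0,0],[0,0,0],[0,0,0]], "grip": [1,1,1,1,0,0,0,0,0,0]}}

```text
clock: 10.3
position: [519.2, -39.0, 124.0]
ee_rot: [0.814, -0.58, 0.001, -0.001]
contact_force: [-1.7, -0.1, 7.0]
gripper_width: 23.5
```

Call:
{"api": "play_rows", "payload": {"travel": [[0,0,0],[0,0,-0.01],[0,0,-0.03],[0,0,-0.03],[0,0,-0.04],[0,0,-0.04],[0,0,-0.04],[0,0,-0.01],[0,0,0],[0,0,0]], "rotation": [[0,0,0],[0,0,0],[0,0,0],[0,0,0],[0,0,0],[0,0,0],[0,0,0],[0,0,0],[0,0,0],[0,0,0]], "grip": [0,0,0,0,0,0,0,0,0,0]}}

```text
clock: 11.13
position: [517.5, -38.6, 321.2]
ee_rot: [0.814, -0.581, -0.001, 0.0]
contact_force: [0.6, 0.0, -3.8]
gripper_width: 23.2
```

```bash
python3 -c "
from h import *
x=np.array([np.cos(np.radians(108.88)),np.sin(np.radians(108.88))])
g=np.array([464,193.4])
plan([*(g-60*x),230],-71.12)
d,W=get('wrist','w4.png')"
```

```text
pos [517.5 -38.6 321.2] yaw -71.0 tilt 0.14 turn_rz 0.0022 shift [-176.9  -24.4   91.2] F [ 0.6  0.  -3.8] w 23.2 t 11.13
```

View pics/w4.png

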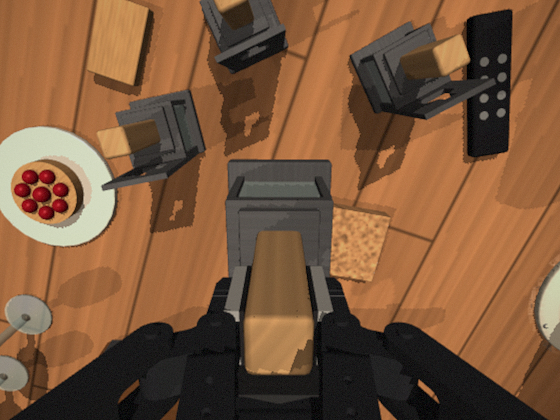

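Call:
{"api": "play_rows", "payload": {"travel": [[-0.0295,-0.0041,0.013],[-0.0295,-0.0041,0.02],[-0.0295,-0.0041,0.02],[-0.0295,-0.0041,0.02],[-0.0295,-0.0041,0.02],[-0.0295,-0.0039,0.02],[0,0,0],[0,0,0],[0,0,0],[0,0,0]], "rotation": [[0,0,0.002],[0,0,0],[0,0,0],[0,0,0],[0,0,0],[0,0,0],[0,0,0],[0,0,0],[0,0,0],[0,0,0]], "grip": [0,0,0,0,0,0,0,0,0,0]}}

```text
clock: 12.02
position: [484.2, 135.6, 208.9]
ee_rot: [0.813, -0.582, -0.0, 0.001]
contact_force: [0.4, 0.1, -3.7]
gripper_width: 23.4
```

```bash
cat > chk.py <<'E'
import sys
from h import *
# board frame view: screws and held lantern plate, from the wrist
a=np.radians(108.88);x=np.array([np.cos(a),np.sin(a)]);y=np.array([-np.sin(a),np.cos(a)]);c=np.array([492.2,246.9])
sy=float(sys.argv[1]);g=c-41.5*x+sy*y;off=float(sys.argv[2]);z=float(sys.argv[3])
plan([*(g-off*x),z],-71.12)
d,W=get("wrist",sys.argv[4]+".png" if len(sys.argv)>4 else None)
L=(W[...,:2]-c)@np.stack([x,y],1);Z=W[...,2]
m=((Z>176)&(Z<200)&(L[...,0]>-19)&(L[...,0]<-7)&(abs(L[...,1])<170)).astype(np.uint8)
k,l,s,cc=cv2.connectedComponentsWithStats(m)
for i in range(1,k):
    if s[i,4]>15: Q=L[l==i];print("screw px",cc[i].round(),s[i,4],"y",((Q[:,1].min()+Q[:,1].max())/2).round(1),"w",np.ptp(Q[:,1]).round(1),"ztop",Z[l==i].max().round(1))
p=np.array(arm.read_state()["position"]);print("tcp board y",((p[:2]-c)@y).round(1),"x",((p[:2]-c)@x).round(1))
t=((p[:2]-c)@y)
q=(abs(L[...,1]-t)<45)&(abs(L[...,0]-((p[:2]-c)@x)-36)<10)&(Z>p[2]-0)
if q.sum()>20: Q=L[q];print("plate y",(Q[:,1].min()+Q[:,1].max())/2,np.ptp(Q[:,1]),"x",np.median(Q[:,0]),"ztop",np.percentile(Z[q],98))
E
python3 chk.py 44 60 206.5 w5
```

```text
pos [484.2 135.6 208.9] yaw -71.14 tilt 0.07 turn_rz -0.0003 shift [-1.2  0.4  2.4] F [ 0.4  0.1 -3.7] w 23.4 t 12.02
screw px [126. 393.] 77 y -46.0 w 6.1 ztop 189.4
screw px [431. 393.] 77 y 132.9 w 5.6 ztop 188.3
tcp board y 43.4 x -102.8
plate y 43.201454723248446 35.38875103116549 x -67.76154389823748 ztop 236.16998957281186
```

View pics/w5.png

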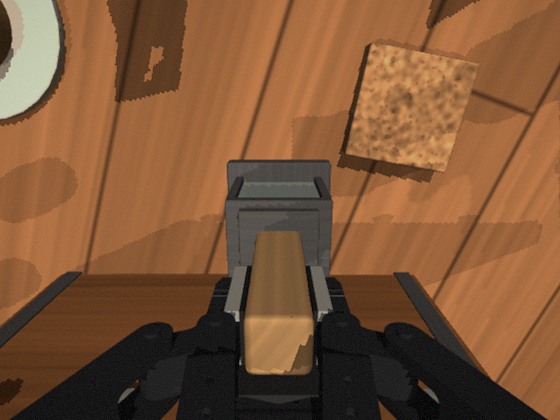

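Call:
{"api": "play_rows", "payload": {"travel": [[-0.007,0.0004,0.0024],[-0.007,0,0],[-0.007,0,0],[-0.007,0,0],[-0.007,0,0],[-0.006,0,0],[-0.006,0,0],[-0.006,0,0],[-0.005,0,0],[0,0,0],[0,0,0],[0,0,0]], "rotation": [[0,0,0],[0,0,0],[0,0,0],[0,0,0],[0,0,0],[0,0,0],[0,0,0],[0,0,0],[0,0,0],[0,0,0],[0,0,0],[0,0,0]], "grip": [0,0,0,0,0,0,0,0,0,0,0,0]}}

```text
clock: 13.07
position: [465.1, 191.0, 206.9]
ee_rot: [0.814, -0.581, 0.0, 0.0]
contact_force: [-0.7, 0.2, -2.9]
gripper_width: 23.3
```

```bash
python3 chk.py 44 0 206.5
```

```text
pos [465.1 191.  206.9] yaw -71.09 tilt 0.01 turn_rz 0.0005 shift [-2.6  0.2  0.4] F [-0.7  0.2 -2.9] w 23.3 t 13.07
screw px [111. 318.] 799 y -44.1 w 18.4 ztop 194.9
screw px [446. 318.] 799 y 131.2 w 17.5 ztop 194.9
tcp board y 43.8 x -44.2
plate y 43.59453998759596 35.4931122167237 x -9.15298623315076 ztop 233.62243122370643
```

Call:
{"api": "play_rows", "payload": {"travel": [[-0.0026,0,0],[0,0,0.005],[0,0,0.005],[0,0,0.005],[0,0,0.005],[0,0,0.004],[0,0,0.003],[0,0,0.002],[0,0,0],[0,0,0]], "rotation": [[0,0,0],[0,0,0],[0,0,0],[0,0,0],[0,0,0],[0,0,0],[0,0,0],[0,0,0],[0,0,0],[0,0,0]], "grip": [0,0,0,0,0,0,0,0,0,0]}}

```text
clock: 13.95
position: [464.3, 193.6, 177.9]
ee_rot: [0.814, -0.581, 0.0, 0.0]
contact_force: [-0.2, 0.4, -2.3]
gripper_width: 23.3
```

Call:
{"api": "play_rows", "payload": {"travel": [[0,0,0.001],[0,0,0.001],[0,0,0.001],[0,0,0],[0,0,0]], "rotation": [[0,0,0],[0,0,0],[0,0,0],[0,0,0],[0,0,0]], "grip": [0,0,0,0,0]}}

```text
clock: 14.37
position: [464.5, 193.7, 175.6]
ee_rot: [0.814, -0.581, 0.0, -0.0]
contact_force: [-0.3, -0.8, 0.8]
gripper_width: 23.2
```

Call:
{"api": "play_rows", "payload": {"travel": [[0,0,0],[0,0,0],[0,0,0],[0,0,0],[0,0,0],[0,0,-0.02],[0,0,-0.03],[0,0,-0.035],[0,0,-0.035],[0,0,-0.04],[0,0,0],[0,0,0]], "rotation": [[0,0,0],[0,0,0],[0,0,0],[0,0,0],[0,0,0],[0,0,0],[0,0,0],[0,0,0],[0,0,0],[0,0,0],[0,0,0],[0,0,0]], "grip": [1,1,1,1,1,1,1,1,1,1,1,1]}}

```text
clock: 15.37
position: [465.1, 194.2, 337.7]
ee_rot: [0.814, -0.581, 0.001, -0.003]
contact_force: [0.1, -1.2, -0.5]
gripper_width: 85.3
```

```bash
python3 look.py w6; python3 -c "
from h import *
plan([657,-35.8,240],-60)"
```

```text
clock 15.4167
pos [464.2 193.7 335.4] yaw -71.1 tilt 0.11 turn_rz -0.1937 shift [295.2 -52.2  95.4] F [-0.2  0.3 -0.3] w 85.2 t 15.42
```

View pics/w6.png

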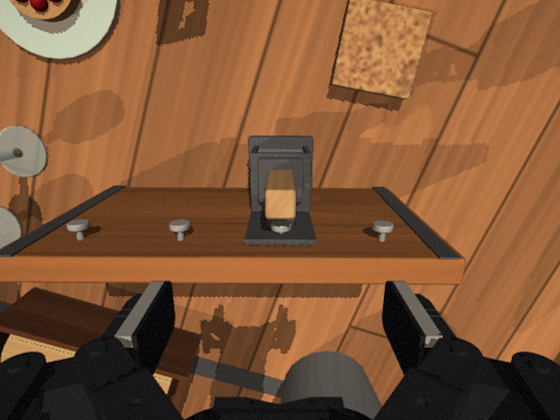

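Call:
{"api": "play_rows", "payload": {"travel": [[0,0,0],[0,0,0],[0.0369,-0.0065,0],[0.0369,-0.0065,0],[0.0369,-0.0065,0],[0.0369,-0.0065,0],[0.0369,-0.0065,0.01],[0.0369,-0.0065,0.01],[0.0369,-0.0065,0.01],[0.0369,-0.0065,0.01],[0,0,0],[0,0,0]], "rotation": [[0,0,-0.097],[0,0,-0.097],[0,0,0],[0,0,0],[0,0,0],[0,0,0],[0,0,0],[0,0,0],[0,0,0],[0,0,0],[0,0,0],[0,0,0]], "grip": [1,1,1,1,1,1,1,1,1,1,1,1]}}

```text
clock: 16.42
position: [656.7, -37.9, 290.3]
ee_rot: [0.865, -0.501, -0.003, 0.002]
contact_force: [-0.3, -0.1, -0.1]
gripper_width: 85.1
```

```bash
python3 look.py w7; python3 -c "
from h import *
plan([657,-35.8,121],-60)"
```

```text
clock 16.4667
px [436.  83.] grip [ 603.2 -168. ] [23.9 24.1] z 165.5 yaw grip 133.3 plate 132.6 [61.   5.7] dir 131.0
px [273. 203.] grip [659.  -33.7] [23.6 23.7] z 166.0 yaw grip 120.0 plate -239.6 [60.   6.3] dir 120.2
pos [656.5 -36.7 292.1] yaw -60.06 tilt 0.28 turn_rz -0.0011 shift [ -0.6  -0.9 171.1] F [-0.4  0.5  0.4] w 85.5 t 16.47
```

Call:
{"api": "play_rows", "payload": {"travel": [[-0.001,-0.002,0.034],[0,0,0.034],[0,0,0.034],[0,0,0.034],[0,0,0.033],[0,0,0],[0,0,0],[0,0,0],[0,0,0],[0,0,0],[0,0,0],[0,0,0]], "rotation": [[0,0,0],[0,0,0],[0,0,0],[0,0,0],[0,0,0],[0,0,0],[0,0,0],[0,0,0],[0,0,0],[0,0,0],[0,0,0],[0,0,0]], "grip": [1,1,1,1,1,1,0,0,0,0,0,0]}}

```text
clock: 17.47
position: [658.9, -34.2, 128.0]
ee_rot: [0.866, -0.5, 0.001, -0.001]
contact_force: [-1.7, 1.3, 5.1]
gripper_width: 23.8
```

Call:
{"api": "play_rows", "payload": {"travel": [[0,0,0],[0,0,-0.01],[0,0,-0.03],[0,0,-0.03],[0,0,-0.04],[0,0,-0.04],[0,0,-0.04],[0,0,-0.01],[0,0,0],[0,0,0],[0,0,0]], "rotation": [[0,0,0],[0,0,0],[0,0,0],[0,0,0],[0,0,0],[0,0,0.097],[0,0,0.097],[0,0,0],[0,0,0],[0,0,0],[0,0,0]], "grip": [0,0,0,0,0,0,0,0,0,0,0]}}

```text
clock: 18.38
position: [656.8, -33.9, 322.4]
ee_rot: [0.814, -0.581, -0.003, 0.002]
contact_force: [-0.9, -0.3, -3.3]
gripper_width: 23.2
```

```bash
python3 chk.py -132 60 206.5 w8
```

```text
pos [656.8 -33.9 322.4] yaw -71.08 tilt 0.37 turn_rz 0.0007 shift [-217.5  -67.1  115.9] F [-0.9 -0.3 -3.3] w 23.2 t 18.38
tcp board y -65.0 x -319.1
plate y -65.21543596761413 35.094886333331814 x -284.94523552924795 ztop 345.23990354949825
```

```bash
python3 - <<'E'
from h import *
W=np.load("w1.npz")["W"]
for p in((82,148),(57,220),(20,165),(10,240)): print(p,W[p[1],p[0]].round())
W=np.load("scene0.npz")["W"]
for p in((450,285),(502,297),(430,322),(476,331)): print(p,W[p[1],p[0]].round())
E
python3 chk.py -132 60 210.5
```

```text
(82, 148) [785. 297.  15.]
(57, 220) [804. 416.  14.]
(20, 165) [770. 286. 168.]
(10, 240) [800. 400. 123.]
(450, 285) [810. 286. 209.]
(502, 297) [828. 405. 195.]
(430, 322) [798. 300.  16.]
(476, 331) [816. 419.  10.]
pos [656.9 -34.1 322.3] yaw -71.08 tilt 0.38 turn_rz 0.0007 shift [-217.6  -67.   111.8] F [ 0.5  0.2 -3.8] w 23.3 t 18.43
tcp board y -65.2 x -319.3
plate y -65.41092268139596 35.00556487194469 x -285.0367512391581 ztop 345.4354793728674
```

Call:
{"api": "play_rows", "payload": {"travel": [[-0.0272,-0.0084,0],[-0.0272,-0.0084,0.016],[-0.0272,-0.0084,0.016],[-0.0272,-0.0084,0.016],[-0.0272,-0.0084,0.016],[-0.0272,-0.0084,0.016],[-0.0272,-0.0083,0.016],[-0.0272,-0.0083,0.016],[0,0,0],[0,0,0],[0,0,0],[0,0,0]], "rotation": [[0,0,0],[0,0,0],[0,0,0],[0,0,0],[0,0,0],[0,0,0],[0,0,0],[0,0,0],[0,0,0],[0,0,0],[0,0,0],[0,0,0]], "grip": [0,0,0,0,0,0,0,0,0,0,0,0]}}

```text
clock: 19.48
position: [651.4, 192.5, 214.2]
ee_rot: [0.813, -0.582, 0.0, 0.0]
contact_force: [0.1, 0.3, -3.7]
gripper_width: 23.5
```

```bash
python3 chk.py -132 0 210.5
```

```text
pos [651.4 192.5 214.2] yaw -71.14 tilt 0.03 turn_rz -0.0003 shift [-61.5   1.    3.7] F [ 0.1  0.3 -3.7] w 23.5 t 19.48
screw px [428. 390.] 121 y -44.7 w 7.6 ztop 194.2
screw px [558. 390.] 34 y 36.5 w 5.1 ztop 185.4
screw px [280. 398.] 202 y -132.0 w 17.3 ztop 194.3
screw px [531. 402.] 17 y 18.8 w 5.8 ztop 187.6
tcp board y -133.1 x -103.2
plate y -133.29323729666675 35.15000360464269 x -68.899323589758 ztop 237.27679244639603
```

Call:
{"api": "play_rows", "payload": {"travel": [[-0.007,0.0012,0.004],[-0.007,0,0],[-0.007,0,0],[-0.007,0,0],[-0.007,0,0],[-0.007,0,0],[-0.007,0,0],[-0.006,0,0],[-0.005,0,0],[0,0,0],[0,0,0],[0,0,0]], "rotation": [[0,0,0],[0,0,0],[0,0,0],[0,0,0],[0,0,0],[0,0,0],[0,0,0],[0,0,0],[0,0,0],[0,0,0],[0,0,0],[0,0,0]], "grip": [0,0,0,0,0,0,0,0,0,0,0,0]}}

```text
clock: 20.53
position: [630.5, 249.6, 209.9]
ee_rot: [0.814, -0.581, 0.0, 0.0]
contact_force: [0.6, 0.5, -3.1]
gripper_width: 23.0
```

```bash
python3 chk.py -132 0 210
```

```text
pos [630.5 249.6 209.9] yaw -71.1 tilt 0.01 turn_rz 0.0004 shift [-0.7 -0.2 -0.1] F [ 0.6  0.5 -3.1] w 23.0 t 20.53
screw px [443. 311.] 766 y -44.7 w 17.4 ztop 195.2
tcp board y -131.8 x -42.3
plate y -131.87395315737768 35.241013523176434 x -8.055276062463479 ztop 232.64102952318657
```

Seated over the head without contact; lower.

Call:
{"api": "play_rows", "payload": {"travel": [[0,0,0.005],[0,0,0.005],[0,0,0.005],[0,0,0.005],[0,0,0.004],[0,0,0.003],[0,0,0.002],[0,0,0.001],[0,0,0.001],[0,0,0],[0,0,0],[0,0,0]], "rotation": [[0,0,0],[0,0,0],[0,0,0],[0,0,0],[0,0,0],[0,0,0],[0,0,0],[0,0,0],[0,0,0],[0,0,0],[0,0,0],[0,0,0]], "grip": [0,0,0,0,0,0,0,0,0,0,0,0]}}

```text
clock: 21.58
position: [630.6, 249.8, 179.8]
ee_rot: [0.814, -0.581, 0.0, -0.0]
contact_force: [-1.6, -1.2, 1.9]
gripper_width: 23.6
```

Call:
{"api": "play_rows", "payload": {"travel": [[0,0,0],[0,0,0],[0,0,0],[0,0,0],[0,0,0],[0,0,-0.02],[0,0,-0.03],[0,0,-0.035],[0,0,-0.035],[0,0,-0.04],[0,0,0],[0,0,0]], "rotation": [[0,0,0],[0,0,0],[0,0,0],[0,0,0],[0,0,0],[0,0,0],[0,0,0],[0,0,0],[0,0,0],[0,0,-0.1],[0,0,-0.1],[0,0,-0.1]], "grip": [1,1,1,1,1,1,1,1,1,1,1,1]}}

```text
clock: 22.58
position: [631.5, 250.3, 343.2]
ee_rot: [0.892, -0.451, 0.002, -0.003]
contact_force: [0.3, 0.6, -1.1]
gripper_width: 85.4
```

```bash
python3 -c "
from h import *
plan([602,-169,300],-47.3)"
```

```text
pos [631.5 250.3 343.2] yaw -53.62 tilt 0.46 turn_rz -0.1103 shift [288.1 306.   43.2] F [ 0.3  0.6 -1.1] w 85.4 t 22.58
```

Call:
{"api": "play_rows", "payload": {"travel": [[0,0,0],[0.0262,0.0278,0.0],[0.0262,0.0278,0.0],[0.0262,0.0278,0.0],[0.0262,0.0278,0.0],[0.0262,0.0278,0.0],[0.0262,0.0278,0.0],[0.0262,0.0278,0.0],[0.0262,0.0278,0.01],[0.0262,0.0278,0.01],[0.0262,0.0278,0.01],[0.0262,0.0278,0.01]], "rotation": [[0,0,-0.115],[0,0,0],[0,0,0],[0,0,0],[0,0,0],[0,0,0],[0,0,0],[0,0,0],[0,0,0],[0,0,0],[0,0,0],[0,0,0]], "grip": [1,1,1,1,1,1,1,1,1,1,1,1]}}

```text
clock: 23.58
position: [600.7, -171.2, 298.8]
ee_rot: [0.916, -0.401, 0.0, -0.0]
contact_force: [0.5, -0.0, -0.1]
gripper_width: 85.2
```

Call:
{"api": "play_rows", "payload": {"travel": [[0,0,0],[0,0,0],[0,0,0],[0,0,0]], "rotation": [[0,0,0],[0,0,0],[0,0,0],[0,0,0]], "grip": [1,1,1,1]}}

```text
clock: 23.92
position: [601.5, -168.5, 299.5]
ee_rot: [0.916, -0.401, 0.001, -0.0]
contact_force: [0.8, 0.9, -0.6]
gripper_width: 85.7
```

```bash
python3 look.py w9; python3 -c "
from h import *
plan([602,-169,123],-47.3)"
```

```text
clock 23.9667
slider [ 463.215271   -343.77593994] joint~ 0.19289237060547748
px [279. 196.] grip [ 602.7 -169.5] [23.4 23.7] z 164.4 yaw grip -227.1 plate -227.2 [60.   5.7] dir 133.1
pos [ 601.6 -168.2  299.6] yaw -47.21 tilt 0.08 turn_rz 0.0015 shift [  0.9   0.2 176.6] F [ 0.4 -0.4  0.2] w 85.5 t 23.97
```

Call:
{"api": "play_rows", "payload": {"travel": [[0.0015,0,0.036],[0,0,0.036],[0,0,0.036],[0,0,0.036],[0,0,0.032],[0,0,0],[0,0,0],[0,0,0],[0,0,0],[0,0,0],[0,0,0],[0,0,0]], "rotation": [[0,0,0],[0,0,0],[0,0,0],[0,0,0],[0,0,0],[0,0,0],[0,0,0],[0,0,0],[0,0,0],[0,0,0],[0,0,0],[0,0,0]], "grip": [1,1,1,1,1,1,0,0,0,0,0,0]}}

```text
clock: 24.97
position: [603.4, -170.6, 125.0]
ee_rot: [0.916, -0.401, 0.002, -0.001]
contact_force: [0.6, 1.6, 5.1]
gripper_width: 23.4
```

Call:
{"api": "play_rows", "payload": {"travel": [[0,0,0],[0,0,-0.01],[0,0,-0.03],[0,0,-0.03],[0,0,-0.04],[0,0,-0.04],[0,0,-0.04],[0,0,-0.01],[0,0,0],[0,0,0],[0,0,0]], "rotation": [[0,0,0],[0,0,0],[0,0,0],[0,0,0],[0,0,0],[0,0,0.105],[0,0,0.105],[0,0,0.105],[0,0,0.102],[0,0,0],[0,0,0]], "grip": [0,0,0,0,0,0,0,0,0,0,0]}}

```text
clock: 25.88
position: [601.0, -170.3, 321.5]
ee_rot: [0.814, -0.581, -0.002, 0.001]
contact_force: [0.3, -0.7, -4.4]
gripper_width: 23.1
```

```bash
python3 chk.py -44 60 206.5 w10
```

```text
pos [ 601.  -170.3  321.5] yaw -71.08 tilt 0.21 turn_rz 0.0007 shift [-328.4  -76.   115. ] F [ 0.3 -0.7 -4.4] w 23.1 t 25.88
tcp board y 31.9 x -430.0
plate y 31.643266517122278 35.5838078259231 x -394.6315384015586 ztop 347.08357800426774
```

Call:
{"api": "play_rows", "payload": {"travel": [[-0.0365,-0.0084,0],[-0.0365,-0.0084,0],[-0.0365,-0.0084,0.016],[-0.0365,-0.0084,0.016],[-0.0365,-0.0084,0.016],[-0.0365,-0.0085,0.016],[-0.0365,-0.0085,0.016],[-0.0365,-0.0085,0.016],[-0.0365,-0.0085,0.017],[0,0,0],[0,0,0],[0,0,0]], "rotation": [[0,0,0],[0,0,0],[0,0,0],[0,0,0],[0,0,0],[0,0,0],[0,0,0],[0,0,0],[0,0,0],[0,0,0],[0,0,0],[0,0,0]], "grip": [0,0,0,0,0,0,0,0,0,0,0,0]}}

```text
clock: 26.93
position: [567.9, 164.9, 209.1]
ee_rot: [0.814, -0.581, -0.0, 0.001]
contact_force: [-0.5, -0.0, -1.8]
gripper_width: 23.7
```

```bash
python3 chk.py -44 0 207.5
```

```text
pos [567.9 164.9 209.1] yaw -71.09 tilt 0.13 turn_rz 0.0004 shift [-60.6   1.1   1.6] F [-0.5 -0.  -1.8] w 23.7 t 26.93
screw px [171. 413.] 151 y -107.7 w 8.2 ztop 195.2
screw px [385. 411.] 27 y 16.4 w 5.4 ztop 190.9
screw px [388. 417.] 36 y 17.5 w 7.8 ztop 193.7
tcp board y -45.3 x -102.7
plate y -45.52107808170283 35.54024358114299 x -67.25939599261427 ztop 235.38881257976198
```

Call:
{"api": "play_rows", "payload": {"travel": [[-0.007,0.0012,0.002],[-0.007,0,0],[-0.007,0,0],[-0.007,0,0],[-0.007,0,0],[-0.007,0,0],[-0.007,0,0],[-0.006,0,0],[-0.005,0,0],[0,0,0],[0,0,0],[0,0,0]], "rotation": [[0,0,0],[0,0,0],[0,0,0],[0,0,0],[0,0,0],[0,0,0],[0,0,0],[0,0,0],[0,0,0],[0,0,0],[0,0,0],[0,0,0]], "grip": [0,0,0,0,0,0,0,0,0,0,0,0]}}

```text
clock: 27.98
position: [547.8, 221.3, 207.9]
ee_rot: [0.813, -0.582, 0.0, 0.0]
contact_force: [0.3, 0.4, -3.1]
gripper_width: 23.1
```

```bash
python3 chk.py -44 0 207
```

```text
pos [547.8 221.3 207.9] yaw -71.21 tilt 0.01 turn_rz -0.0015 shift [-0.7  0.3  0.9] F [ 0.3  0.4 -3.1] w 23.1 t 27.98
screw px [106. 323.] 2595 y -132.1 w 61.1 ztop 200.0
screw px [442. 315.] 562 y 43.4 w 17.5 ztop 195.1
tcp board y -44.3 x -42.3
plate y -44.50556111800558 35.58425088519677 x -6.869899321384406 ztop 233.62324290098113
```

Call:
{"api": "play_rows", "payload": {"travel": [[0,0.0003,0.005],[0,0,0.005],[0,0,0.005],[0,0,0.005],[0,0,0.004],[0,0,0.003],[0,0,0.002],[0,0,0.0015],[0,0,0.0015],[0,0,0],[0,0,0],[0,0,0]], "rotation": [[0,0,0],[0,0,0],[0,0,0],[0,0,0],[0,0,0],[0,0,0],[0,0,0],[0,0,0],[0,0,0],[0,0,0],[0,0,0],[0,0,0]], "grip": [0,0,0,0,0,0,0,0,0,0,0,0]}}

```text
clock: 29.03
position: [547.6, 221.4, 176.7]
ee_rot: [0.813, -0.582, 0.0, -0.0]
contact_force: [-2.2, -0.6, 1.2]
gripper_width: 23.2
```

Call:
{"api": "play_rows", "payload": {"travel": [[0,0,0],[0,0,0],[0,0,0],[0,0,0],[0,0,0],[0,0,-0.02],[0,0,-0.03],[0,0,-0.035],[0,0,-0.035],[0,0,-0.04],[0,0,0],[0,0,0]], "rotation": [[0,0,0],[0,0,0],[0,0,0],[0,0,0],[0,0,0],[0,0,0],[0,0,0],[0,0,-0.1],[0,0,-0.1],[0,0,-0.1],[0,0,-0.1],[0,0,-0.108]], "grip": [1,1,1,1,1,1,1,1,1,1,1,1]}}

```text
clock: 30.03
position: [548.5, 221.9, 339.6]
ee_rot: [0.934, -0.357, 0.002, -0.003]
contact_force: [0.4, -0.3, -1.4]
gripper_width: 85.6
```

```bash
python3 -c "
from h import *
plan([427,-183.5,300],-42)"
```

```text
pos [548.5 221.9 339.6] yaw -41.81 tilt 0.43 turn_rz 0.0033 shift [181.  382.5  39.6] F [ 0.4 -0.3 -1.4] w 85.6 t 30.03
```

Call:
{"api": "play_rows", "payload": {"travel": [[0.0165,0.0348,0],[0.0165,0.0348,0],[0.0165,0.0348,0],[0.0165,0.0348,0],[0.0165,0.0348,0],[0.0165,0.0348,0],[0.0165,0.0348,0],[0.0165,0.0348,0],[0.0165,0.0348,0.01],[0.0165,0.0348,0.01],[0.0165,0.0348,0.01],[0,0,0.007]], "rotation": [[0,0,0],[0,0,0],[0,0,0],[0,0,0],[0,0,0],[0,0,0],[0,0,0],[0,0,0],[0,0,0],[0,0,0],[0,0,0],[0,0,0]], "grip": [1,1,1,1,1,1,1,1,1,1,1,1]}}

```text
clock: 31.03
position: [423.1, -188.7, 298.2]
ee_rot: [0.932, -0.362, -0.001, 0.001]
contact_force: [0.9, 0.9, -0.4]
gripper_width: 85.1
```

Call:
{"api": "play_rows", "payload": {"travel": [[0,0,0],[0,0,0],[0,0,0]], "rotation": [[0,0,0],[0,0,0],[0,0,0]], "grip": [1,1,1]}}

```text
clock: 31.28
position: [426.2, -183.8, 299.5]
ee_rot: [0.934, -0.359, 0.001, -0.0]
contact_force: [-0.5, 0.3, 1.1]
gripper_width: 85.5
```

```bash
python3 look.py w11; python3 -c "
from h import *
plan([427,-183.5,123],-42)"
```

```text
clock 31.3333
slider [ 462.98629761 -343.56060791] joint~ -0.018467636108425722
px [276. 196.] grip [ 428.5 -183.7] [23.5 23.4] z 164.4 yaw grip -222.4 plate -222.3 [60.1  6.1] dir 138.2
pos [ 426.3 -183.6  299.6] yaw -41.99 tilt 0.08 turn_rz 0.0002 shift [  0.4  -0.5 176.6] F [-0.2  0.8  0.2] w 85.3 t 31.33
```

Call:
{"api": "play_rows", "payload": {"travel": [[0.0015,-0.001,0.036],[0,0,0.036],[0,0,0.036],[0,0,0.036],[0,0,0.032],[0,0,0],[0,0,0],[0,0,0],[0,0,0],[0,0,0],[0,0,0],[0,0,0]], "rotation": [[0,0,0.006],[0,0,0],[0,0,0],[0,0,0],[0,0,0],[0,0,0],[0,0,0],[0,0,0],[0,0,0],[0,0,0],[0,0,0],[0,0,0]], "grip": [1,1,1,1,1,1,0,0,0,0,0,0]}}

```text
clock: 32.33
position: [428.7, -184.8, 124.5]
ee_rot: [0.932, -0.362, 0.002, -0.001]
contact_force: [1.3, 2.1, 5.6]
gripper_width: 23.3
```

Call:
{"api": "play_rows", "payload": {"travel": [[0,0,0],[0,0,-0.01],[0,0,-0.03],[0,0,-0.03],[0,0,-0.04],[0,0,-0.04],[0,0,-0.04],[0,0,-0.01],[0,0,0],[0,0,0],[0,0,0]], "rotation": [[0,0,0],[0,0,0],[0,0,0],[0,0,0],[0,0,0],[0,0,0.1],[0,0,0.1],[0,0,0.1],[0,0,0.1],[0,0,0.102],[0,0,0]], "grip": [0,0,0,0,0,0,0,0,0,0,0]}}

```text
clock: 33.25
position: [426.3, -184.3, 322.0]
ee_rot: [0.812, -0.583, -0.001, 0.0]
contact_force: [-0.4, 0.1, -4.7]
gripper_width: 23.4
```

```bash
python3 chk.py 132 60 206.5 w12
```

```text
pos [ 426.3 -184.3  322. ] yaw -71.34 tilt 0.14 turn_rz -0.0038 shift [-285.2  -69.9  115.5] F [-0.4  0.1 -4.7] w 23.4 t 33.25
tcp board y 201.9 x -386.8
plate y 201.6834074334722 35.63444900503876 x -351.608095228612 ztop 348.4075464533421
```

Call:
{"api": "play_rows", "payload": {"travel": [[-0.0356,-0.0088,0],[-0.0356,-0.0088,0],[-0.0356,-0.0087,0.019],[-0.0357,-0.0087,0.019],[-0.0357,-0.0087,0.019],[-0.0357,-0.0087,0.019],[-0.0357,-0.0087,0.019],[-0.0356,-0.0087,0.019],[0,0,0],[0,0,0],[0,0,0],[0,0,0]], "rotation": [[0,0,-0.003],[0,0,0],[0,0,0],[0,0,0],[0,0,0],[0,0,0],[0,0,0],[0,0,0],[0,0,0],[0,0,0],[0,0,0],[0,0,0]], "grip": [0,0,0,0,0,0,0,0,0,0,0,0]}}

```text
clock: 34.3
position: [400.9, 107.1, 209.2]
ee_rot: [0.814, -0.581, 0.0, -0.0]
contact_force: [-0.1, -0.0, -3.9]
gripper_width: 23.5
```

```bash
python3 chk.py 132 0 207
```

```text
pos [400.9 107.1 209.2] yaw -71.03 tilt 0.02 turn_rz 0.0015 shift [-61.2   0.4   2.2] F [-0.1 -0.  -3.9] w 23.5 t 34.3
screw px [  6. 397.] 16 y -34.6 w 6.0 ztop 179.1
screw px [ 23. 400.] 33 y -22.1 w 8.7 ztop 184.3
screw px [  9. 410.] 176 y -26.0 w 14.4 ztop 193.7
screw px [ 30. 400.] 22 y -18.5 w 7.0 ztop 181.1
tcp board y 131.6 x -102.9
plate y 131.408286235054 35.598579387047295 x -67.6494775453644 ztop 235.7187527648638
```

Call:
{"api": "play_rows", "payload": {"travel": [[-0.007,0.0004,0.002],[-0.007,0,0],[-0.007,0,0],[-0.007,0,0],[-0.007,0,0],[-0.007,0,0],[-0.007,0,0],[-0.006,0,0],[-0.005,0,0],[0,0,0],[0,0,0],[0,0,0]], "rotation": [[0,0,0],[0,0,0],[0,0,0],[0,0,0],[0,0,0],[0,0,0],[0,0,0],[0,0,0],[0,0,0],[0,0,0],[0,0,0],[0,0,0]], "grip": [0,0,0,0,0,0,0,0,0,0,0,0]}}

```text
clock: 35.35
position: [380.8, 164.3, 206.9]
ee_rot: [0.814, -0.581, -0.0, 0.0]
contact_force: [0.9, 0.4, -3.4]
gripper_width: 23.1
```

```bash
python3 chk.py 132 0 207
```

```text
pos [380.8 164.3 206.9] yaw -71.03 tilt 0.02 turn_rz 0.0016 shift [-0.6 -0.2 -0.1] F [ 0.9  0.4 -3.4] w 23.1 t 35.35
screw px [113. 316.] 595 y 44.7 w 16.9 ztop 194.9
tcp board y 132.1 x -42.2
plate y 132.03906095603975 35.50018724443942 x -6.971294092374926 ztop 233.33021612687136
```

Call:
{"api": "play_rows", "payload": {"travel": [[0,0,0.005],[0,0,0.005],[0,0,0.005],[0,0,0.005],[0,0,0.004],[0,0,0.003],[0,0,0.002],[0,0,0.0015],[0,0,0.0005],[0,0,0],[0,0,0],[0,0,0]], "rotation": [[0,0,0],[0,0,0],[0,0,0],[0,0,0],[0,0,0],[0,0,0],[0,0,0],[0,0,0],[0,0,0],[0,0,0],[0,0,0],[0,0,0]], "grip": [0,0,0,0,0,0,0,0,0,0,0,0]}}

```text
clock: 36.4
position: [380.9, 164.4, 176.1]
ee_rot: [0.814, -0.581, 0.0, -0.0]
contact_force: [-1.2, -0.5, -2.8]
gripper_width: 23.2
```

Call:
{"api": "play_rows", "payload": {"travel": [[0,0,0.001],[0,0,0.001],[0,0,0],[0,0,0],[0,0,0]], "rotation": [[0,0,0],[0,0,0],[0,0,0],[0,0,0],[0,0,0]], "grip": [0,0,0,0,0]}}

```text
clock: 36.82
position: [381.2, 164.4, 175.5]
ee_rot: [0.814, -0.581, 0.0, -0.001]
contact_force: [-5.0, -1.9, 8.6]
gripper_width: 23.2
```

Seated (screw now carries it). Release, lift, and look.

Call:
{"api": "play_rows", "payload": {"travel": [[0,0,0],[0,0,0],[0,0,0],[0,0,0],[0,0,0],[0,0,-0.02],[0,0,-0.03],[0,0,-0.035],[0,0,-0.035],[0,0,-0.04],[0.02,0,0],[0,0,0]], "rotation": [[0,0,0],[0,0,0],[0,0,0],[0,0,0],[0,0,0],[0,0,0],[0,0,0],[0,0,0],[0,0,0],[0,0,0],[0,0,0],[0,0,0]], "grip": [1,1,1,1,1,1,1,1,1,1,1,1]}}

```text
clock: 37.82
position: [388.4, 145.0, 336.4]
ee_rot: [0.814, -0.581, 0.001, -0.003]
contact_force: [-0.6, -0.6, -1.1]
gripper_width: 85.3
```

```bash
cat > hung.py <<'E'
from h import *
a=np.radians(108.88);x=np.array([np.cos(a),np.sin(a)]);y=np.array([-np.sin(a),np.cos(a)]);c=np.array([492.2,246.9])
for n in("scene","top"):
    d,W=get(n,n+"1.png");L=(W[...,:2]-c)@np.stack([x,y],1);Z=W[...,2]
    q=(Z>206)&(Z<240)&(L[...,0]>-62)&(L[...,0]<-22)&(abs(L[...,1])<180)
    k,l,s,cc=cv2.connectedComponentsWithStats(q.astype(np.uint8))
    for i in range(1,k):
        if s[i,4]>15: Q=L[l==i];print(n,cc[i].round(),s[i,4],np.median(Q,0).round(1),"z",np.percentile(Z[l==i],90).round(1))
E
python3 hung.py; python3 -c "
from h import *
plan([500,-200,320],-85.5)"
```

```text
scene [373. 167.] 58 [-42.4 125.2] z 217.5
scene [386. 185.] 65 [-41.8  37.8] z 217.0
scene [401. 205.] 75 [-43.1 -50.2] z 217.5
scene [418. 227.] 83 [ -44.5 -137.7] z 217.3
top [150. 159.] 85 [ -44.6 -130.6] z 217.8
top [158. 188.] 84 [-43.5 -43. ] z 217.7
top [170. 217.] 31 [-50.2  42.4] z 217.5
top [179. 248.] 40 [-49.3 130.4] z 217.6
pos [387.1 145.2 333.6] yaw -71.11 tilt 0.04 turn_rz 0.2512 shift [353.  -85.5  13.6] F [ 1.5  0.1 -0.9] w 85.3 t 37.92
```

View pics/scene1.png

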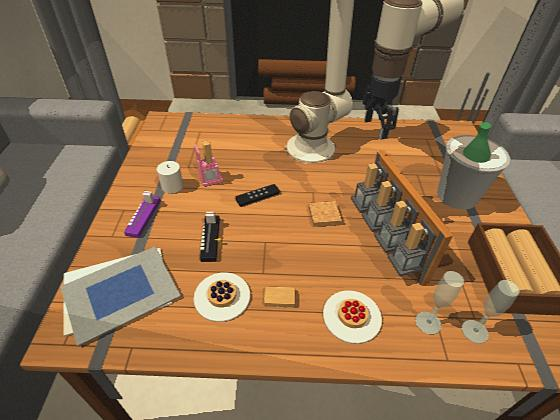

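All four hang on the board (grips at z 217.5 as expected, columns 373–418 in the picture), and nothing else has moved. Now the dimmer.

Call:
{"api": "play_rows", "payload": {"travel": [[0,0,0],[0,0,0],[0.0391,-0.0062,0],[0.0391,-0.0062,0],[0.0391,-0.0062,0],[0.0391,-0.0062,0],[0.0391,-0.0062,0],[0.0391,-0.0062,0],[0.0391,-0.0062,0],[0.0391,-0.0063,0],[0.0391,-0.0063,0],[0.0391,-0.0063,0]], "rotation": [[0,0,0.1245],[0,0,0.1245],[0,0,0],[0,0,0],[0,0,0],[0,0,0],[0,0,0],[0,0,0],[0,0,0],[0,0,0],[0,0,0],[0,0,0]], "grip": [1,1,1,1,1,1,1,1,1,1,1,1]}}

```text
clock: 38.92
position: [481.4, -240.6, 332.2]
ee_rot: [0.736, -0.677, -0.001, 0.001]
contact_force: [0.5, 0.9, 0.1]
gripper_width: 85.5
```

Call:
{"api": "play_rows", "payload": {"travel": [[0,0,0],[0,0,0],[0,0,0],[0,0,0]], "rotation": [[0,0,0],[0,0,0],[0,0,0],[0,0,0]], "grip": [1,1,1,1]}}

```text
clock: 39.25
position: [481.3, -238.0, 333.4]
ee_rot: [0.736, -0.677, -0.0, 0.0]
contact_force: [0.6, 0.5, 1.4]
gripper_width: 85.3
```

```bash
cat > dim.py <<'E'
from h import *
d,W=get("wrist","dim.png");im=d["image"];z=W[...,2]
u=np.array([np.cos(np.radians(4.5)),np.sin(np.radians(4.5))])
R=(W[...,0]>400)&(W[...,0]<640)&(W[...,1]>-400)&(W[...,1]<-280)
q=R&(z>54)&(z<70);c=np.array(cv2.minAreaRect(W[q][:,:2].astype(np.float32))[0]);print("slider",c,c@u)
b=R&(z>17)&(z<26)&(im.max(2)<70);cb=cv2.minAreaRect(W[b][:,:2].astype(np.float32));print("box",cb,np.array(cb[0])@u)
h=cv2.cvtColor(im,cv2.COLOR_BGR2HSV)
m=(h[...,0]>18)&(h[...,0]<32)&(h[...,1]>130)&(h[...,2]>100)&(W[...,1]>-325)&(W[...,1]<-290)&(W[...,0]>500)&(W[...,0]<580)&(z>22)&(z<32)
P=W[m][:,:2];print(m.sum(),P.mean(0),"pointer s",((P@u).min()+(P@u).max())/2,np.median(P@u))
plan([*c,32],-85.5)
E
python3 dim.py
```

```text
slider [ 462.48791504 -343.71258545] 434.0948404999103
box ((522.3638305664062, -333.5724182128906), (179.0380859375, 59.42285919189453), 4.712583541870117) 494.5817669141512
73 [ 540.34324151 -307.91249947] pointer s 514.3393352750383 514.3768253363091
pos [ 481.4 -237.9  333.8] yaw -85.19 tilt 0.02 turn_rz 0.0054 shift [104.   27.1 301.8] F [-0.3 -0.3 -0.4] w 85.4 t 39.3
```

Call:
{"api": "play_rows", "payload": {"travel": [[0.0104,0.0027,0.023],[0.0104,0.0027,0.023],[0.0104,0.0027,0.023],[0.0104,0.0027,0.023],[0.0104,0.0027,0.023],[0.0104,0.0027,0.023],[0.0104,0.0027,0.023],[0.0104,0.0027,0.023],[0.0104,0.0027,0.023],[0.0104,0.0027,0.023],[0,0,0],[0,0,0]], "rotation": [[0,0,0.005],[0,0,0],[0,0,0],[0,0,0],[0,0,0],[0,0,0],[0,0,0],[0,0,0],[0,0,0],[0,0,0],[0,0,0],[0,0,0]], "grip": [1,1,1,1,1,1,1,1,1,1,1,1]}}

```text
clock: 40.3
position: [462.3, -344.0, 103.4]
ee_rot: [0.734, -0.679, -0.001, 0.0]
contact_force: [0.0, 0.3, 1.0]
gripper_width: 85.2
```

Call:
{"api": "play_rows", "payload": {"travel": [[0,0,0.024],[0,0,0.024],[0,0,0.021],[0,0,0],[0,0,0],[0,0,0],[0,0,0],[0,0,0],[0,0,0],[0,0,0],[0,0,0]], "rotation": [[0,0,0],[0,0,0],[0,0,0],[0,0,0],[0,0,0],[0,0,0],[0,0,0],[0,0,0],[0,0,0],[0,0,0],[0,0,0]], "grip": [1,1,1,0,0,0,0,0,0,0,0]}}

```text
clock: 41.22
position: [463.3, -345.2, 36.8]
ee_rot: [0.734, -0.679, 0.001, -0.0]
contact_force: [-1.3, 1.8, 6.5]
gripper_width: 19.0
```

```bash
python3 -c "
from h import *
u=np.array([np.cos(np.radians(4.5)),np.sin(np.radians(4.5))])
p=arm.read_state()['position'][:2];print(p@u)
plan([*(p+80.6*u),32])"
```

```text
434.8128959298553
pos [ 463.3 -345.2   36.8] yaw -85.56 tilt 0.13 turn_rz -0.0 shift [ -0.1 -80.6   4.8] F [-1.3  1.8  6.5] w 19.0 t 41.22
```

Call:
{"api": "play_rows", "payload": {"travel": [[0,-0.008,0],[0,-0.008,0],[0,-0.008,0],[0,-0.008,0],[0,-0.008,0],[0,-0.008,0],[0,-0.008,0],[0,-0.008,0],[0,-0.008,0],[0,-0.008,0],[0,0,0],[0,0,0]], "rotation": [[0,0,0],[0,0,0],[0,0,0],[0,0,0],[0,0,0],[0,0,0],[0,0,0],[0,0,0],[0,0,0],[0,0,0],[0,0,0],[0,0,0]], "grip": [0,0,0,0,0,0,0,0,0,0,0,0]}}

```text
clock: 42.22
position: [544.0, -338.9, 36.8]
ee_rot: [0.734, -0.679, 0.002, -0.001]
contact_force: [-0.2, 2.8, 4.8]
gripper_width: 19.4
```

Call:
{"api": "play_rows", "payload": {"travel": [[0,0,0],[0,0,0],[0,0,0],[0,0,0],[0,0,0],[0,0,-0.03],[0,0,-0.03],[0,0,-0.04],[0,0,-0.04],[0,0,-0.04],[0,0,-0.04],[-0.03,0,-0.02]], "rotation": [[0,0,0],[0,0,0],[0,0,0],[0,0,0],[0,0,0],[0,0,0],[0,0,0],[0,0,0],[0,0,0],[0,0,0],[0,0,0],[0,0,0]], "grip": [1,1,1,1,1,1,1,1,1,1,1,1]}}

```text
clock: 43.22
position: [541.5, -312.7, 280.4]
ee_rot: [0.733, -0.681, 0.005, -0.001]
contact_force: [1.8, 0.0, 0.2]
gripper_width: 85.4
```

Call:
{"api": "play_rows", "payload": {"travel": [[-0.025,0,0],[-0.025,0,0],[-0.02,0,0],[0,0,0],[0,0,0],[0,0,0]], "rotation": [[0,0,0],[0,0,0],[0,0,0],[0,0,0],[0,0,0],[0,0,0]], "grip": [1,1,1,1,1,1]}}

```text
clock: 43.72
position: [534.7, -239.4, 274.9]
ee_rot: [0.734, -0.679, 0.0, 0.0]
contact_force: [0.3, -1.5, 0.1]
gripper_width: 85.5
```

```bash
python3 dim.py; python3 hung.py
```

```text
slider [ 544.28833008 -337.67541504] 516.1167630900514
box ((522.3988647460938, -338.8424987792969), (179.17568969726562, 49.585784912109375), 4.933407783508301) 494.2032073395017
65 [ 540.20782462 -308.59316034] pointer s 514.1826714193766 514.6873689790958
pos [ 534.7 -239.7  274.7] yaw -85.62 tilt 0.02 turn_rz -0.0021 shift [ 98.4  -1.9 242.7] F [-1.3 -0.6 -0.9] w 85.5 t 43.77
scene [373. 167.] 59 [-42.2 124.4] z 217.6
scene [386. 185.] 65 [-42.3  36.2] z 217.1
scene [401. 205.] 71 [-43.2 -50.1] z 217.5
scene [418. 227.] 84 [ -45.1 -136.8] z 217.0
top [149. 159.] 81 [ -44.2 -130.5] z 217.5
top [158. 188.] 85 [-43.  -42.8] z 217.4
top [167. 218.] 85 [-42.9  43.8] z 218.2
top [177. 249.] 87 [-43.1 130.9] z 218.9
```

View pics/dim.png

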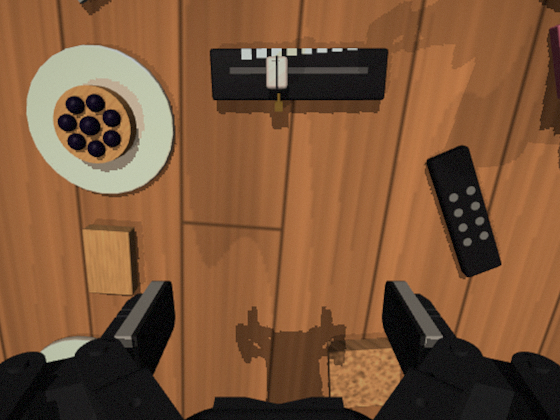

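The slider lines up with the pointer to about 1.5–2 mm (slider at (277,72), pointer at (279,103)). That is within tolerance, so I'm handing in.

```bash
python3 -c "
from bench import workorder
print(workorder.job_done())"
```

```text
the job is handed in; nothing more can be done
None
```

The job is done and handed in at about 44 s of the 210 s allowed; no verdict was reported.

I slid the dimmer down to its off stop, and it read about 0 mm both times I rechecked it during the lantern work. Then I hung all four grey lanterns on a screw each: keyhole over the head, lowered until the screw took the weight, and released. Last, I slid the dimmer up to the brass pointer and backed the gripper away.

**Lanterns:** the last images show all four hanging. The grip tops are at about 217–219 mm, against 217 mm expected when locked. Their spacing along the board matches the screws; the scene camera put them 5–8 mm off sideways, and the top camera 0–2 mm.

**Dimmer:** the slider is about 1.5–2 mm past the pointer along the track, within the 5 mm allowed. Three readings of the pointer's position differed by about 1 mm.

**Other things:** I saw no change in the plates, matches or coasters in the pictures. I never saw a lantern knocked aside. No check failed.

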